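Open the can with the squeeze-and-turn safety cap

ROBOT

A 6-joint arm with a two-finger parallel gripper is mounted at the origin on the work surface. World frame = base frame: x ahead of the robot, y to its left, z up, the work surface at z = 0. Lengths are in mm, angles in degrees, forces in N, time in s.
With the tool pointing down it reaches from about 325 to 750 mm from the base axis. Payload 7.6 kg.
Tool frame: the origin (TCP) lies between the finger pads; the fingertips stand 11 mm ahead of it and the grasp point (between the pads) lies 8 mm behind it; z points along the fingers, y is the line along which they close (so a half turn about z gives the same grasp; the last joint's range is limited). The gripper opens to 85 mm and grips with 20 to 120 N. Pads are 22 mm wide; open, the fingers measure 114 mm over their backs; the gripper's body (76 mm by 85 mm) begins 54 mm behind the grasp point. The pads swing forward as they close: fully open they stand 13 mm farther back than shut.
Start: joints at [-75.361, 2.991, 80.254, -0, 96.75, -4.028], TCP at [168.061, -497.397, 202.723] pointing down, gripper open.
Joint ranges: [-166.34, 166.34], [-52.06, 124.39], [6.96, 135.62], [-60.46, 240.46], [14.63, 156.25], [-167.68, 167.68]. Speed limits (degrees/s): [147.25, 147.25, 172.46, 180, 180, 180].

INTERFACE

Orientations are given as a 3x3 rotation matrix whose columns are the frame's x, y, z axes.
In Python, from bench import robot gives the robot as it stands. The module is installed in compiled form; this text tells all that it offers.
- The arm moves only by the tool move_arm, never from a script. Its arguments are lists of equal length, an entry for each row: "claw": the opening in per cent of the stroke, from 0 (shut) to 100 (fully open); "delta_pos": the shift along the world's x, y, z in m, a list of three; "dr": the turn, a rotation vector about the world's x, y, z in degrees, a list of three. In form: {"claw": [claw, ...], "delta_pos": [[x, y, z], ...], "dr": [[rx, ry, rz], ...]}. A call has 1 to 12 rows; each row shifts and turns the commanded pose from where the row before left it; what a row does not reach is not made up. A row lasts 1/10 s, in which the tool goes at most 50 mm and 8.59 degrees, less where a joint would pass 70% of its speed; a pose out of reach is approached as far as the arm can. A call with a gripper value outside its range is refused whole. The fingers move at their own pace and stop on an object; "grip_force" is the grip in N (left out, the last holds). Time passes only in rows, so rows that do not move let the fingers close. It gives the time, the measured TCP pose, the force, the opening and the grip force at its end, in the units of the state.
- robot.get_obs(): the state, without advancing time (a new reading comes with each control period).
- robot.camera(name): name is "scene" or "top" or "wrist"; returns a dict with "image" (400x640x3 uint8, red, green, blue), "fx", "fy", "cx", "cy" (pixels), "pose" (4x4, takes a point from camera to world coordinates). Camera axes: x right, y up, looking along -z (the intrinsics and any distortion apply to the point x, -y, -z); pixel columns grow to the right and rows downward; lengths in mm; the calibration is good to about 2 mm. A picture is of the moment at which its call begins. There is no depth.
- robot.job_done(): hands the job in; it is judged then, once.
The state is a dict: "time_s": time; "joint_positions": joint angles; "dq": joint speeds; "tau": joint torques, N m; "ee_pos": TCP position; "tcp_rot": TCP orientation; "force": force on the tool from outside, world axes, zero at the start; "torque": the same for the moment, N m; "grip_width": finger opening in mm; "grasp_force": force on a finger pad.
Only numpy, scipy, OpenCV 4.12 (cv2) and the standard library are available. Lean on these libraries where they do the work, as an engineer would, in place of code of your own. Each camera call takes 0.05 s, during which the arm holds its last target. There are 200 camera calls.

TASK

Open the white can in the plywood well so that the next toys can be oiled: pinch the two release tabs of its safety cap lightly together and, keeping them pinched, turn the cap anticlockwise (seen from above) until you feel it come up against its stop, lift it straight off and set it down, not dropped, standing right way up in the middle of the steel drip dish. Never press, twist or pull the cap hard against the can's neck, do not push the dish about, and leave everything else on the bench where it lies.

Things in the scene. Friction and masses are not known exactly. Their poses are not given: they have to be found in the camera images.
- cap: Squeeze-and-turn safety cap, grey plastic with a black tab on either side, 0.09 to 0.14 kg, loose but locked on the can. Origin: on its axis at the underside of its round flange (48 mm across, 5 mm thick), level with the can's mouth while on. z up, y along the pinch line through both tabs. Core above the flange 30 (x) by 36 (y) mm, 36 tall. Running friction when turned: 0.1 to 0.2 N m.
- pinch (a point): Point on the cap's axis, 20 mm above its origin: the middle of the tabs' height; axes as the cap's. The tabs are upright ribbed plates on the +y and -y sides, 28 mm wide, 6 mm thick, from 5 to 35 mm above the cap's origin; outer faces 30 mm from the axis when out (60 mm across), 25 mm when pinched home (50 mm across).
- tab_left (a joint): Travel of the release tab on the cap's +y side, in m: 0 = sprung out, 0.005 = pinched home; straight towards the axis, spring 4.5 N at first, 9 N at the end. Its foot, 10 mm wide, hangs to 9 mm below the cap's origin and 35 mm out, into a notch of the can's collar, and blocks turning either way until the tab is in by about 3 mm. Both tabs must be in at once.
- tab_right (a joint): The same for the tab on the cap's -y side: 0 = sprung out, 0.005 = pinched home.
- plug_foot (a point): Centre of the underside of the cap's plug, 17 mm below the cap's origin; the cap stands upright on it. Plug 27 mm across; its two lugs, along the cap's +x and -x, are held under a bayonet ring in the neck, 16 mm from the axis. The cap lifts at the stop and up to about 6 degrees before it; short of that the lugs hold it down. 16 mm up it is clear of neck and collar.
- can: One-litre white square can, 96 x 96 mm, shoulder 100 mm high, wedged in a plywood well 130 x 130 x 34 mm screwed to the bench (it cannot turn, slide or lift). Origin: centre of the underside, on the bench; z up. The notched collar on its shoulder is 76 mm across, top 120 mm above the bench, notches at +y and -y: at the start the cap's axes lie like the can's, within 2 degrees.
- mouth (a point): Centre of the can's mouth, 122 mm above the bench. The slots that let the lugs out, and the hard stop just past them, are hidden in the neck: the stop comes 40 to 81 degrees anticlockwise, different each time. There the twist climbs within 1 to 2 degrees: 0.1 to 0.3 N m over running friction is plainly felt and safe, 0.6 too much. A gasket pushes the cap up with 4 N over the first 3 mm.
- dish: Round shallow drip dish of steel, 130 mm across the rim, 14 mm high, loose, 0.35 kg, standing on the bench; flat inside over the middle 75 mm. Origin: centre of its underside.
- dish_in (a point): Centre of the dish's inner floor, 4 mm above the bench. The cap standing in the dish has its origin 17 mm above this.
- horse_standing: Carved wooden toy horse on its legs, 130 mm long, 107 mm tall; origin on the bench under its middle. To be left alone.
- horse_lying_a: Carved toy horse lying on its side, 130 x 110 x 40 mm, left of the middle; origin under its middle. To be left alone.
- horse_lying_b: Carved toy horse lying on its side, 130 x 110 x 40 mm, right of the middle; origin under its middle. To be left alone.
- tweezers: Steel tweezers lying flat between can and dish, 137 mm long, 20 mm wide, 7 mm high; origin under the middle, x along them. To be left alone.
- eye_jar: Small jar with a white lid, 38 mm across, 55 mm tall; origin under its middle. To be left alone.
- sanding_block: Cork sanding block, 105 x 65 x 38 mm; origin under its middle. To be left alone.
- brush: Flat brush with a handle, lying, about 200 mm long; x along it, origin under its middle. To be left alone.
There are look-alikes about, which are no part of the job. Leave any blue look-alike of the cap alone. Of the things that look like the dish, the larger one is meant.

How it is judged:
By the outcome, as a careful person would: the job done as asked, in the order asked, and still so for the second after the job is handed in, with the robot touching nothing.
It also fails if it takes over 72 s, if anything falls off the work surface, if the arm or the gripper's body presses on something with over 40 N, if the wrist force passes 120 N, or if a joint passes its speed limit or range.

## Working session

There is one attempt and no reset: what is moved stays moved. The work goes in short steps, Python scripts to look and compute and a tool call to move; the robot and the scene stay as the last step left them, time stands still between calls to the robot, and variables do not carry over. Pictures are saved under pics/ and viewed, at most 10 in all, crops included, and the job is handed in when it is done.

Besides the shell and the picture viewer there is one more tool, called as name(argument=value, ...) on one line, values as JSON. move_arm: Moves the arm, as the interface text tells. Its arguments: {"type":"object","properties":{"claw":{"type":"array"},"delta_pos":{"type":"array"},"dr":{"type":"array"},"grip_force":{"type":"number"}},"required":["claw","delta_pos","dr"]}

```bash
mkdir -p pics; cat > h.py <<'E'
import numpy as np, cv2
from bench import robot
def shot(n,f):
    c=robot.camera(n); cv2.imwrite('pics/'+f,c['image'][:,:,::-1]); np.savez('pics/'+f+'.npz',**c); return c
def ray(c,u,v,z):
    P=np.array(c['pose']); d=P[:3,:3]@np.array([(u-c['cx'])/c['fx'],-(v-c['cy'])/c['fy'],-1.]); o=P[:3,3]
    return o+d*(z-o[2])/d[2]
def proj(c,p):
    P=np.array(c['pose']); q=P[:3,:3].T@(np.array(p)-P[:3,3]); return c['cx']+c['fx']*q[0]/-q[2], c['cy']-c['fy']*q[1]/-q[2]
E
python3 - <<'E'
from h import *
for n in('scene','top'):
    c=shot(n,n+'1.png'); print(n,[k for k in c],c['fx'],c['cx'],c['cy'],np.round(c['pose'],2).tolist())
print(robot.get_obs())
E
```

```text
scene ['image', 'fx', 'fy', 'cx', 'cy', 'pose'] 403.4872525110643 324.35566847016827 189.3744536088353 [[0.05, -0.55, 0.83, 1366.64], [1.0, 0.02, -0.05, -48.26], [0.01, 0.84, 0.55, 649.04], [0.0, 0.0, 0.0, 1.0]]
top ['image', 'fx', 'fy', 'cx', 'cy', 'pose'] 391.43776566988765 322.0403630378179 196.67465645227688 [[0.12, 0.97, -0.2, 347.17], [-0.99, 0.11, -0.03, -26.43], [-0.0, 0.2, 0.98, 1013.21], [0.0, 0.0, 0.0, 1.0]]
{'time_s': 0.1, 'joint_positions': array([-7.53616541e+01,  3.02548610e+00,  8.03059570e+01, -1.69275566e-04,
        9.67518055e+01, -4.02726666e+00]), 'dq': array([-0.01789953, -0.01324412, -0.24265154,  0.00109199,  0.00361426,
        0.08835451]), 'tau': array([ 9.95185110e-04, -3.82581425e+01, -3.60985100e+01, -6.83387930e-05,
        4.84608638e-03,  5.51988322e-06]), 'ee_pos': array([ 167.9702921 , -497.0735982 ,  201.95052454]), 'tcp_rot': array([[ 9.47402659e-01,  3.20043847e-01, -3.70026592e-04],
       [ 3.20044045e-01, -9.47401623e-01,  1.40505689e-03],
       [ 9.91160183e-05, -1.44957944e-03, -9.99998944e-01]]), 'force': array([ 0.32418689,  0.68543819, -0.60867054]), 'torque': array([-0.00392907, -0.03602291, -0.07735218]), 'grasp_force': 0.0, 'grip_width': 85.32616407470134}
```

View pics/top1.png

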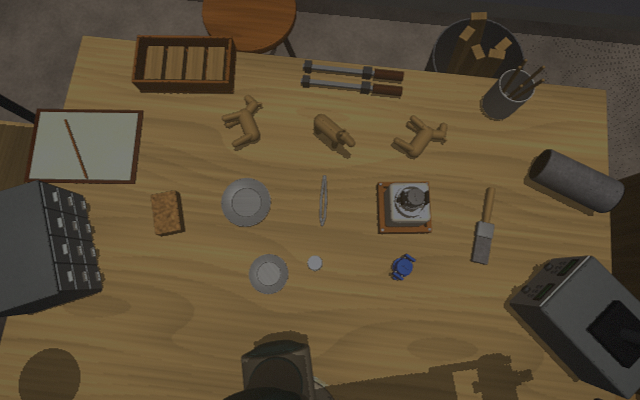

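View pics/scene1.png

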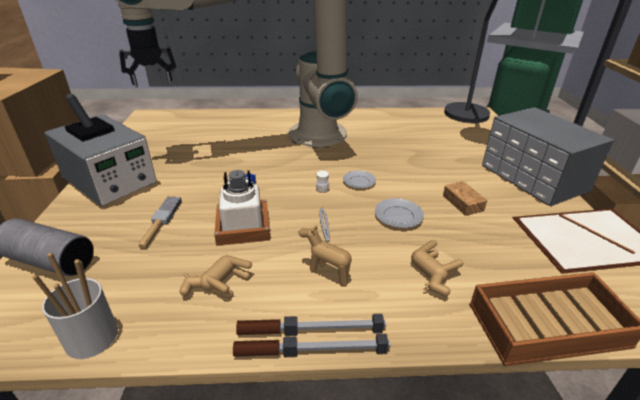

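Top view: the cap candidates are the grey one on the can (411,198) and the blue look-alike (403,267). The dish candidates are the large one (245,203) and the small one (268,273). I choose the grey cap and the large dish, and check both in one close crop.

```bash
python3 - <<'E'
from h import *
t=cv2.imread('pics/top1.png'); s=cv2.imread('pics/scene1.png')
a=cv2.resize(t[170:245,365:445],None,fx=5,fy=5,interpolation=2); b=cv2.resize(s[160:235,205:285],None,fx=5,fy=5,interpolation=2)
cv2.imwrite('pics/crop1.png',np.hstack([a,b]))
c=dict(np.load('pics/top1.png.npz'))
for z,u,v in[(122,411,198),(14,245,203),(0,245,203),(34,404,208)]: print(z,u,v,ray(c,u,v,z).round(1))
hsv=cv2.cvtColor(t,cv2.COLOR_BGR2HSV)
m=((hsv[...,1]<60)).astype(np.uint8)*255; m[:170]=0;m[240:]=0;m[:,:205]=0;m[:,285:]=0
k=max(cv2.findContours(m,0,1)[0],key=cv2.contourArea); print(cv2.fitEllipse(k),cv2.boundingRect(k))
(x,y),_,_=cv2.fitEllipse(k); print('dish',ray(c,x,y,14).round(1))
E
```

```text
122 411 198 [ 550.3 -207.5  122. ]
14 245 203 [512.4 198.1  14. ]
0 245 203 [514.7 201.2   0. ]
34 404 208 [ 542.5 -209.5   34. ]
((245.56796264648438, 201.81642150878906), (47.22188186645508, 48.82292556762695), 54.36225891113281) (221, 178, 50, 49)
dish [515.7 197.1  14. ]
```

View pics/crop1.png

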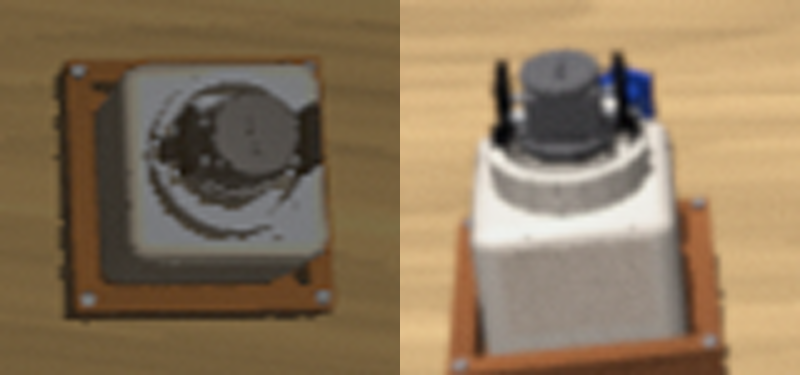

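The crop confirms the choice: a grey cap with black tabs on the ±y sides, on the white can. Next I work out its orientation and the move to hover.

```bash
python3 - <<'E'
from h import *
c=dict(np.load('pics/top1.png.npz'))
S=[ray(c,365+u/5-.4,170+v/5-.4,34) for u,v in[(78,70),(310,66),(323,297),(88,299)]]
ctr=np.mean(S,0); print('well',ctr.round(1))
for i in range(4):
    d=S[(i+1)%4]-S[i]; print(np.degrees(np.arctan2(d[1],d[0])).round(1),np.linalg.norm(d).round(1))
print('cap top',ray(c,365+256/5-.4,170+133/5-.4,158).round(1))
print('stn',ray(c,585,262,120).round(0),ray(c,510,300,120).round(0))
E
```

```text
well [ 548.  -210.5   34. ]
-82.4 119.3
-173.4 119.2
97.1 117.9
7.3 118.2
cap top [ 547.4 -210.5  158. ]
stn [ 449. -606.  120.] [ 346. -441.  120.]
```

move_arm(claw=[100,100,100,100,100,100,100,100,100,100,100,100], delta_pos=[[0,0,0.05],[0,0,0.05],[0.02,0.02,0.02],[0.04,0.02,0],[0.04,0.025,0],[0.04,0.025,0],[0.04,0.025,0],[0.04,0.025,0],[0.04,0.025,0],[0.04,0.03,0],[0.03,0.03,0],[0,0,0]], dr=[[0,0,0],[0,0,0],[0,0,-2],[0,0,-2],[0,0,-2],[0,0,-2],[0,0,-2],[0,0,-2],[0,0,-2],[0,0,-2],[0,0,-2],[0,0,0]], grip_force=20)

```text
time_s: 1.3
ee_pos: [500.9, -268.6, 321.3]
tcp_rot: [[1.0, 0.017, -0.001], [0.017, -1.0, 0.002], [-0.001, -0.002, -1.0]]
force: [-0.4, -0.5, -0.1]
grip_width: 85.3
grasp_force: 0.0
```

move_arm(claw=[100,100,100], delta_pos=[[0.025,0.03,-0.03],[0.022,0.028,-0.03],[0,0,0]], dr=[[0,0,3],[0,0,3.2],[0,0,0]])

```text
time_s: 1.6
ee_pos: [545.0, -211.1, 256.7]
tcp_rot: [[0.992, 0.125, -0.008], [0.125, -0.992, 0.005], [-0.008, -0.006, -1.0]]
force: [-0.8, -1.4, -0.5]
grip_width: 85.3
grasp_force: 0.0
```

```bash
python3 - <<'E'
from h import *
c=shot('wrist','w1.png'); print(c['fx'],c['cx'],c['cy'],np.round(c['pose'],3).tolist())
o=robot.get_obs(); print(o['time_s'],o['ee_pos'],o['joint_positions'])
for p in[(547.7,-210.5,158),(547.7,-210.5,120)]: print(proj(c,p))
E
```

```text
312.66900152978627 314.2044294702764 196.6254018050462 [[0.125, 0.944, 0.306, 624.756], [-0.992, 0.12, 0.033, -200.7], [-0.006, -0.308, 0.951, 426.777], [0.0, 0.0, 0.0, 1.0]]
1.65 [ 544.62264551 -213.01274286  259.50797202] [-2.49722783e+01  1.28216819e+01  6.30657437e+01 -1.34106953e-02
  1.04459355e+02  5.80199849e+01]
(np.float64(316.0461921982331), np.float64(186.68175517220772))
(np.float64(316.0479158960045), np.float64(176.23018905181652))
```

View pics/w1.png

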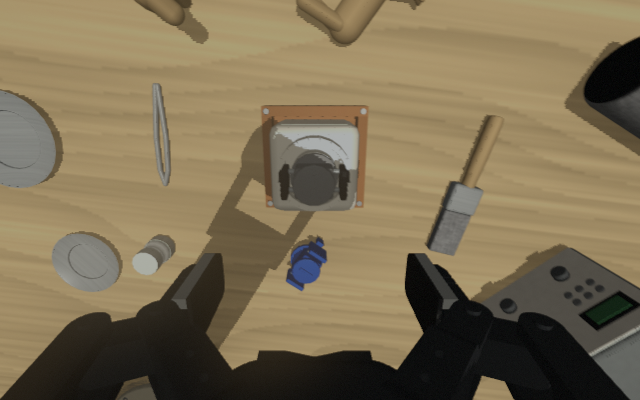

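Wrist view: the grey cap is at (314,180), with black tabs at (284,182) and (344,181). The gripper is square to the well, whose top corners are (265,109) and (364,108). The blue cap is at (306,265). I go lower and centre up.

move_arm(claw=[100,100,100,100], delta_pos=[[0.002,0.001,-0.04],[0.001,0.001,-0.03],[0,0,0],[0,0,0]], dr=[[0,0,0],[0,0,0],[0,0,0],[0,0,0]])

```text
time_s: 2.05
ee_pos: [547.8, -213.5, 194.4]
tcp_rot: [[0.993, 0.118, 0.001], [0.118, -0.993, -0.001], [0.001, 0.001, -1.0]]
force: [0.4, 1.0, 1.4]
grip_width: 85.4
grasp_force: 0.0
```

```bash
python3 - <<'E'
from h import *
c=shot('wrist','w2.png')
o=robot.get_obs(); print(o['time_s'],o['ee_pos'],o['tcp_rot'].round(4).tolist(),o['force'],o['torque'])
u,v=map(int,proj(c,(547.7,-210.5,140))); print(u,v,'top',proj(c,(547.7,-210.5,158)))
x0,y0=u-75,v-65
cv2.imwrite('pics/w2c.png',cv2.resize(c['image'][y0:y0+120,x0:x0+150,::-1],None,fx=5,fy=5,interpolation=2)); print(x0,y0)
E
```

```text
2.1 [ 548.4586651  -213.61815435  195.61729066] [[0.993, 0.1183, 0.0033], [0.1183, -0.993, -0.0019], [0.003, 0.0022, -1.0]] [ 0.15410569 -0.13184012  0.79734285] [-0.06131175 -0.02091398 -0.02183939]
311 206 top (np.float64(311.72834498673694), np.float64(214.92420468416674))
236 141
```

View pics/w2c.png

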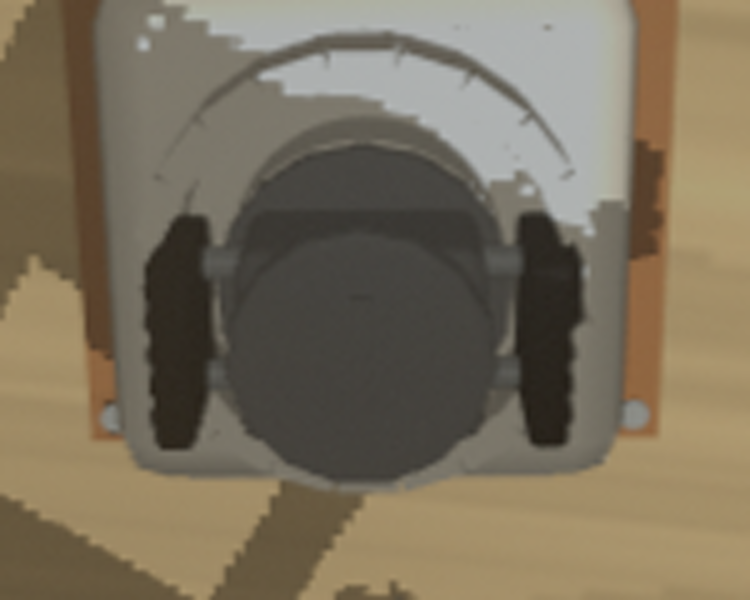

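The crop shows the cap's top disc centred at (362,357), i.e. about (308,212) in the image. The tabs at (178,330) and (548,328) are square to the tool to within 1°.

```bash
python3 - <<'E'
from h import *
c=dict(np.load('pics/w2.png.npz'))
print(ray(c,308,212,158), [ray(c,236+u/5-.4,141+330/5-.4,157) for u in(180,548)])
R=robot.get_obs(); print(R['ee_pos'])
c1=dict(np.load('pics/w1.png.npz'))
ee=np.array([544.6,-213.0,259.5]);
for z in(11,0,-8): print(proj(c1,ee-[0,0,z]))
E
```

```text
[ 549.58022981 -207.63325282  158.        ] [array([ 550.23052748, -181.71780846,  157.        ]), array([ 556.31649209, -233.2574728 ,  157.        ])]
[ 548.4586651  -213.61815435  195.61729066]
(np.float64(319.3956203939308), np.float64(232.31789740559918))
(np.float64(319.5851591932533), np.float64(240.10152871647065))
(np.float64(319.7371236944697), np.float64(246.34212776024137))
```

The fingers' midpoint in the first wrist view (about 315) against the projected TCP (319.5) shows a wrist-camera bias of about 2.6 mm in y. Corrected for that, both views agree on the cap at about (548.5, -210.4).

move_arm(claw=[100,100,100,100,100,100], delta_pos=[[0,0.0032,0],[0,0,-0.02],[0,0,-0.02],[0,0,-0.015],[0,0,0],[0,0,0]], dr=[[0,0,0],[0,0,0],[0,0,0],[0,0,0],[0,0,0],[0,0,0]])

```text
time_s: 2.7
ee_pos: [548.4, -209.4, 138.8]
tcp_rot: [[0.993, 0.12, 0.001], [0.12, -0.993, -0.001], [0.001, 0.001, -1.0]]
force: [-0.4, 0.7, 0.8]
grip_width: 85.5
grasp_force: 0.0
```

```bash
python3 - <<'E'
from h import *
o=robot.get_obs(); print(o['ee_pos'],o['force'],o['torque'],o['joint_positions'])
E
```

```text
[ 548.41426767 -209.3673695   138.80498083] [-0.37095842  0.72194494  0.8065049 ] [-0.01579871  0.04815136 -0.01852965] [-2.44963154e+01  1.44496255e+01  7.48736563e+01 -5.59869958e-03
  9.06063387e+01  5.86385138e+01]
```

move_arm(claw=[76,74,72,70,70], delta_pos=[[0,-0.001,0],[0,0,0],[0,0,0],[0,0,0],[0,0,0]], dr=[[0,0,0],[0,0,0],[0,0,0],[0,0,0],[0,0,0]], grip_force=20)

```text
time_s: 3.2
ee_pos: [548.1, -210.2, 137.9]
tcp_rot: [[0.993, 0.12, 0.0], [0.12, -0.993, -0.0], [0.0, 0.0, -1.0]]
force: [0.4, 0.1, -1.1]
grip_width: 60.0
grasp_force: 0.0
```

move_arm(claw=[68,66,66], delta_pos=[[0,0,0],[0,0,0],[0,0,0]], dr=[[0,0,0],[0,0,0],[0,0,0]])

```text
time_s: 3.5
ee_pos: [548.1, -210.2, 137.7]
tcp_rot: [[0.993, 0.12, 0.0], [0.12, -0.993, -0.0], [0.0, 0.0, -1.0]]
force: [0.1, -0.4, -0.1]
grip_width: 56.3
grasp_force: 0.0
```

move_arm(claw=[63,60,56,56], delta_pos=[[0,0,0],[0,0,0],[0,0,0],[0,0,0]], dr=[[0,0,0],[0,0,0],[0,0,0],[0,0,0]])

```text
time_s: 3.9
ee_pos: [548.1, -210.2, 137.7]
tcp_rot: [[0.993, 0.119, 0.0], [0.119, -0.993, -0.0], [0.0, 0.0, -1.0]]
force: [-0.1, -0.1, -0.2]
grip_width: 47.6
grasp_force: 0.0
```

```bash
python3 - <<'E'
from h import *
c=shot('wrist','w3.png')
o=robot.get_obs(); print(o['force'],o['torque'],o['grip_width'],o['grasp_force'])
cv2.imwrite('pics/w3c.png',cv2.resize(c['image'][200:400,180:450,::-1],None,fx=2.5,fy=2.5,interpolation=2))
E
```

```text
[-0.14439387 -0.03371324 -0.2968733 ] [ 0.0247861   0.00473054 -0.03043207] 48.1693324770189 0.0
```

View pics/w3c.png

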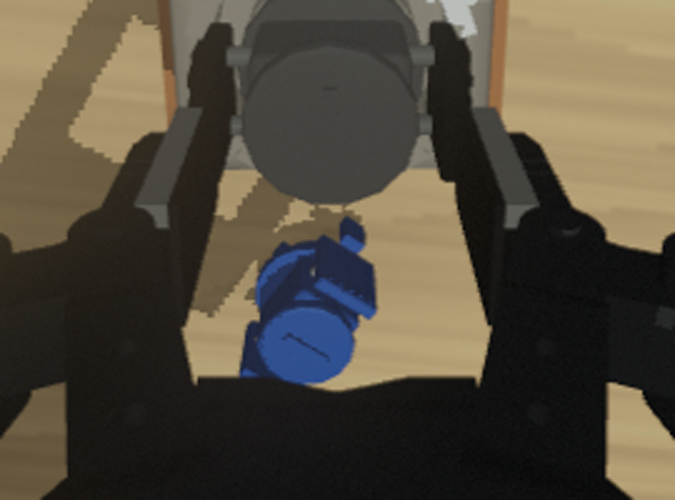

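Crop: the pad tips at (200,110) and (472,110) look too high and too far back to be on the tabs, and there is no grip force. I check this numerically.

```bash
python3 - <<'E'
from h import *
c=dict(np.load('pics/w3.png.npz')); P=c['pose']; print(P.round(3))
ee=np.array([548.1,-210.2,137.7]); R=np.array([[.993,.119,0],[.119,-.993,0],[0,0,-1.]])
for q in [(11,24,11),(-11,24,11),(11,-24,11),(11,24,-30),(11,24,-8),(0,0,0)]: print(q,np.round(proj(c,ee+R@np.array(q)),1))
for f in(48.2,58): 
  s=c['fx']*f/109; 
  for u in(260,369): print(f,s,P[:3,:3]@np.array([(u-c['cx'])/c['fx']*s,-(244-c['cy'])/c['fy']*s,-s])+P[:3,3])
for p in [(14,30,35),(-14,30,35),(14,30,5),(0,0,36)]:
  print('tab',p,np.round(proj(c,np.array([548.5,-210.4,122])+R@np.array(p)*[1,1,-1]*1+[0,0,0]) if 0 else proj(c,np.array([548.5,-210.4,122])+np.array([[.993,-.119,0],[.119,.993,0],[0,0,1]])@np.array(p)),1))
E
```

```text
[[ 1.19000e-01  9.47000e-01  2.98000e-01  6.26392e+02]
 [-9.93000e-01  1.14000e-01  3.60000e-02 -1.99417e+02]
 [ 0.00000e+00 -3.01000e-01  9.54000e-01  3.08444e+02]
 [ 0.00000e+00  0.00000e+00  0.00000e+00  1.00000e+00]]
(11, 24, 11) [355.1 213.1]
(-11, 24, 11) [353.7 245.3]
(11, -24, 11) [277.6 213.1]
(11, 24, -30) [365.4 242.2]
(11, 24, -8) [359.3 225. ]
(0, 0, 0) [316.4 236.9]
48.2 138.26280618106145 [ 562.43132632 -182.98612387  182.86916388]
48.2 138.26280618106145 [ 568.17579658 -230.84258531  182.88180306]
58 166.37433108924407 [ 549.4269138  -179.6454473   157.33731204]
58 166.37433108924407 [ 556.33934688 -237.23206065  157.35252102]
tab (14, 30, 35) [260.  227.4]
tab (-14, 30, 35) [262.6 274.4]
tab (14, 30, 5) [268.  208.2]
tab (0, 0, 36) [317.2 252.3]
```

```bash
python3 - <<'E'
from h import *
c=shot('scene','s2.png')
for p in [(548,-210,158),(548,-210,122),(548,-210,137.7),(548,-210,126.7)]: print(np.round(proj(c,p),1))
cv2.imwrite('pics/s2c.png',cv2.resize(c['image'][80:220,180:300,::-1],None,fx=4,fy=4,interpolation=2))
E
```

```text
[236.3 173.8]
[238.  186.7]
[237.3 181.1]
[237.8 185. ]
```

View pics/s2c.png

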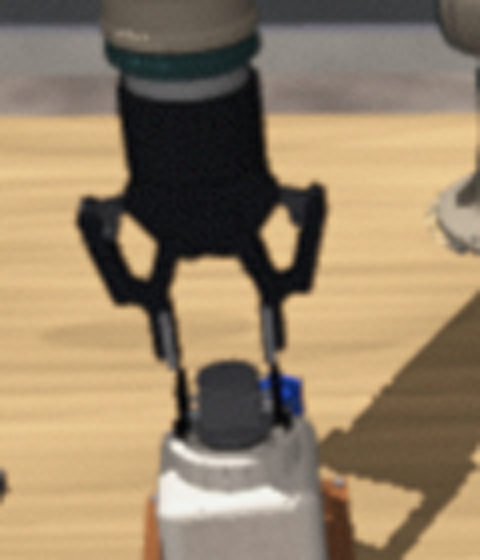

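The fingertips stand at about crop row 362, above the cap top (row 375 at centre). So they really sit far higher than the reported TCP implies. I triangulate them from both views.

```bash
python3 - <<'E'
from h import *
w=dict(np.load('pics/w3.png.npz')); s=dict(np.load('pics/s2.png.npz'))
def tri(a,b):
    A=np.zeros((3,3));B=np.zeros(3)
    for c,(u,v) in((w,a),(s,b)):
        P=c['pose'];d=P[:3,:3]@np.array([(u-c['cx'])/c['fx'],-(v-c['cy'])/c['fy'],-1]);d/=np.linalg.norm(d);M=np.eye(3)-np.outer(d,d);A+=M;B+=M@P[:3,3]
    return np.linalg.solve(A,B)
for a,b in(((260,244),(246,170)),((369,244),(224.5,171))): p=tri(a,b); print(p.round(1),np.round(proj(w,p),1),np.round(proj(s,p),1))
o=robot.get_obs();print(o['joint_positions'],o['ee_pos'],o['time_s'])
E
```

```text
[ 559.1 -183.3  175.1] [263. 243.] [246.6 169.7]
[ 565.  -232.6  175.9] [369. 244.] [224.5 171. ]
[-2.45857032e+01  1.45366492e+01  7.48947546e+01 -5.07040913e-03
  9.05642184e+01  5.85454676e+01] [ 548.06298033 -210.20859668  137.73210613] 4.0
```

The tips are at z≈175, so about 45 mm more descent is needed. I reopen, go down in steps while watching the force, then close gently.

move_arm(claw=[100,100,100,100,100,100,100,100,100], delta_pos=[[0,0,0],[0,0,0],[0,0,0],[0,0,-0.01],[0,0,-0.01],[0,0,-0.01],[0,0,-0.007],[0,0,-0.005],[0,0,0]], dr=[[0,0,0],[0,0,0],[0,0,0],[0,0,0],[0,0,0],[0,0,0],[0,0,0],[0,0,0],[0,0,0]])

```text
time_s: 4.9
ee_pos: [547.6, -210.0, 94.6]
tcp_rot: [[0.993, 0.12, -0.002], [0.12, -0.993, 0.001], [-0.001, -0.001, -1.0]]
force: [-0.2, 0.5, 0.7]
grip_width: 85.5
grasp_force: 0.0
```

move_arm(claw=[80,76,74,73,73,73], delta_pos=[[0,0,0],[0,0,0],[0,0,0],[0,0,0],[0,0,0],[0,0,0]], dr=[[0,0,0],[0,0,0],[0,0,0],[0,0,0],[0,0,0],[0,0,0]])

```text
time_s: 5.5
ee_pos: [548.2, -210.1, 95.9]
tcp_rot: [[0.993, 0.12, 0.0], [0.12, -0.993, 0.0], [0.0, 0.0, -1.0]]
force: [1.2, 1.7, 0.4]
grip_width: 62.2
grasp_force: 0.7
```

```bash
python3 - <<'E'
from h import *
s=shot('scene','s3.png'); w=shot('wrist','w4.png')
o=robot.get_obs();print(o['ee_pos'],o['time_s'],o['grip_width'],o['force'])
a=cv2.resize(s['image'][120:220,190:290,::-1],(400,400),interpolation=2); b=cv2.resize(w['image'][160:360,215:415,::-1],(400,400),interpolation=2)
cv2.imwrite('pics/c4.png',np.hstack([a,b]))
E
```

```text
[ 548.14676989 -210.08203713   95.81740457] 5.6 62.34290331875607 [-0.2615375   1.46369366  0.77498717]
```

View pics/c4.png

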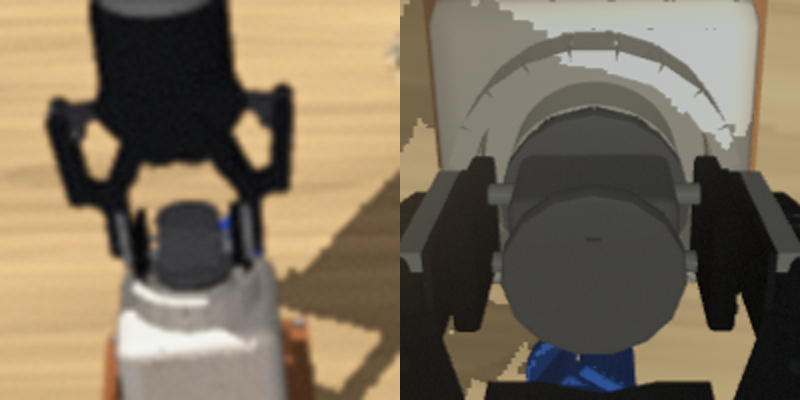

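The crops show the fingers beside the tabs, tips level with the tab bottoms and clear of the collar. The slight +y force means the +y pad touched first, so I shift +1 mm in y and pinch.

move_arm(claw=[73,70,67,67], delta_pos=[[0,0.001,0],[0,0,0],[0,0,0],[0,0,0]], dr=[[0,0,0],[0,0,0],[0,0,0],[0,0,0]], grip_force=20)

```text
time_s: 6.0
ee_pos: [548.1, -209.4, 96.1]
tcp_rot: [[0.993, 0.119, 0.0], [0.119, -0.993, -0.001], [0.0, 0.001, -1.0]]
force: [-0.8, 0.9, 2.9]
grip_width: 57.5
grasp_force: 5.6
```

move_arm(claw=[64,61,58,56,56], delta_pos=[[0,0,0],[0,0,0],[0,0,0],[0,0,0],[0,0,0]], dr=[[0,0,0],[0,0,0],[0,0,0],[0,0,0],[0,0,0]], grip_force=20)

```text
time_s: 6.5
ee_pos: [548.4, -209.3, 97.2]
tcp_rot: [[0.993, 0.12, 0.001], [0.12, -0.993, -0.001], [0.001, 0.001, -1.0]]
force: [-3.5, 2.3, 9.4]
grip_width: 49.1
grasp_force: 19.8
```

```bash
cat > o.py <<'E'
from h import *
o=robot.get_obs();R=o['tcp_rot'];print(o['time_s'],o['ee_pos'].round(1),'yaw',np.degrees(np.arctan2(R[1,0],R[0,0])).round(2),'F',o['force'].round(2),'T',o['torque'].round(3),'j6',o['joint_positions'][5].round(1),o['grip_width'].round(1),o['grasp_force'])
E
python3 o.py
```

```text
Traceback (most recent call last):
  File "o.py", line 2, in <module>
    o=robot.get_obs();R=o['tcp_rot'];print(o['time_s'],o['ee_pos'].round(1),'yaw',np.degrees(np.arctan2(R[1,0],R[0,0])).round(2),'F',o['force'].round(2),'T',o['torque'].round(3),'j6',o['joint_positions'][5].round(1),o['grip_width'].round(1),o['grasp_force'])
                                                                                                                                                                                                                        ^^^^^^^^^^^^^^^^^^^^^
AttributeError: 'float' object has no attribute 'round'
```

Pinched home (49 mm, 20 N). Fz of +9 comes from the pads swinging forward, so I relieve it before turning.

move_arm(claw=[56,56], delta_pos=[[-0.0005,0.0003,0.001],[0,0,0]], dr=[[0,0,0],[0,0,0]])

```text
time_s: 6.7
ee_pos: [548.2, -209.2, 97.4]
tcp_rot: [[0.993, 0.12, 0.002], [0.12, -0.993, -0.001], [0.002, 0.001, -1.0]]
force: [2.4, -2.0, 4.0]
grip_width: 49.3
grasp_force: 22.1
```

```bash
sed -i "s/o\['grip_width'\].round(1)/round(o['grip_width'],1)/" o.py; python3 o.py
```

```text
6.7 [ 548.2 -209.2   97.4] yaw 6.87 F [ 2.4  -1.98  3.99] T [-0.09  -0.344 -0.05 ] j6 58.6 49.3 22.105168104171753
```

move_arm(claw=[56,56,56,56], delta_pos=[[0.0002,-0.0002,0.0004],[0,0,0],[0,0,0],[0,0,0]], dr=[[0,0,0],[0,0,2],[0,0,3],[0,0,3]])

```text
time_s: 7.1
ee_pos: [547.8, -209.2, 97.4]
tcp_rot: [[0.966, 0.258, 0.0], [0.258, -0.966, -0.0], [0.0, 0.0, -1.0]]
force: [-0.0, 0.3, 5.3]
grip_width: 49.2
grasp_force: 22.2
```

```bash
python3 o.py
```

```text
7.1 [ 547.8 -209.2   97.4] yaw 14.98 F [-0.03  0.27  5.31] T [ 0.042 -0.026 -0.086] j6 50.5 49.2 22.242535650730133
```

move_arm(claw=[56,56,56,56,56,56,56,56], delta_pos=[[0,0,0.0003],[0,0,0],[0,0,0],[0,0,0],[0,0,0],[0,0,0],[0,0,0],[0,0,0]], dr=[[0,0,4],[0,0,4],[0,0,4],[0,0,4],[0,0,4],[0,0,3],[0,0,3],[0,0,0]])

```text
time_s: 7.9
ee_pos: [547.6, -209.0, 97.4]
tcp_rot: [[0.756, 0.655, -0.001], [0.655, -0.756, 0.0], [-0.0, -0.001, -1.0]]
force: [-1.0, 0.6, 3.6]
grip_width: 49.4
grasp_force: 22.1
```

```bash
python3 o.py
```

```text
7.9 [ 547.6 -209.    97.4] yaw 40.89 F [-0.95  0.64  3.58] T [0.114 0.062 0.102] j6 24.6 49.4 22.07275539636612
```

move_arm(claw=[56,56,56], delta_pos=[[0,0,0],[0,0,0],[0,0,0]], dr=[[0,0,1],[0,0,1],[0,0,1]])

```text
time_s: 8.2
ee_pos: [547.6, -208.9, 97.4]
tcp_rot: [[0.72, 0.694, -0.0], [0.694, -0.72, 0.0], [-0.0, -0.0, -1.0]]
force: [-1.2, 1.8, 3.6]
grip_width: 49.4
grasp_force: 22.1
```

```bash
python3 o.py
```

```text
8.2 [ 547.6 -208.9   97.4] yaw 43.92 F [-1.23  1.76  3.6 ] T [ 0.339  0.147 -0.066] j6 21.6 49.4 22.14608609676361
```

move_arm(claw=[56,56], delta_pos=[[-0.0001,0.0001,0],[0,0,0]], dr=[[0,0,1],[0,0,1]])

```text
time_s: 8.4
ee_pos: [547.6, -208.9, 97.4]
tcp_rot: [[0.695, 0.719, -0.0], [0.719, -0.695, 0.0], [0.0, -0.0, -1.0]]
force: [-0.1, 1.0, 4.6]
grip_width: 49.4
grasp_force: 22.1
```

```bash
python3 o.py
```

```text
8.4 [ 547.6 -208.9   97.4] yaw 45.94 F [-0.14  0.99  4.57] T [ 0.287  0.179 -0.019] j6 19.6 49.4 22.096467912197113
```

move_arm(claw=[56,56], delta_pos=[[0,0,0.0002],[0,0,0]], dr=[[0,0,1],[0,0,1]])

```text
time_s: 8.6
ee_pos: [547.5, -208.9, 97.4]
tcp_rot: [[0.67, 0.743, -0.0], [0.743, -0.67, 0.0], [-0.0, -0.0, -1.0]]
force: [-0.7, 2.6, 3.1]
grip_width: 49.5
grasp_force: 21.8
```

```bash
python3 o.py
```

```text
8.6 [ 547.5 -208.9   97.4] yaw 47.95 F [-0.75  2.58  3.13] T [ 0.343  0.167 -0.062] j6 17.6 49.5 21.79036170244217
```

move_arm(claw=[56,56], delta_pos=[[0,0.0002,0],[0,0,0]], dr=[[0,0,1],[0,0,1]])

```text
time_s: 8.8
ee_pos: [547.6, -208.8, 97.4]
tcp_rot: [[0.644, 0.765, -0.0], [0.765, -0.644, -0.0], [-0.0, -0.0, -1.0]]
force: [-1.1, 1.6, 1.7]
grip_width: 48.9
grasp_force: 21.6
```

```bash
python3 o.py
```

```text
8.8 [ 547.6 -208.8   97.4] yaw 49.95 F [-1.08  1.64  1.66] T [ 0.236  0.166 -0.07 ] j6 15.6 48.9 21.597347259521484
```

move_arm(claw=[56,56], delta_pos=[[0,0,0],[0,0,0]], dr=[[0,0,1],[0,0,1]])

```text
time_s: 9.0
ee_pos: [547.5, -208.7, 97.4]
tcp_rot: [[0.616, 0.787, -0.0], [0.787, -0.616, 0.0], [-0.0, -0.0, -1.0]]
force: [-0.4, 1.3, 1.9]
grip_width: 49.3
grasp_force: 21.5
```

```bash
python3 o.py
```

```text
9.0 [ 547.5 -208.7   97.4] yaw 51.95 F [-0.45  1.3   1.93] T [ 0.275  0.193 -0.04 ] j6 13.6 49.3 21.490185856819153
```

move_arm(claw=[56,56], delta_pos=[[0,0.0001,0],[0,0,0]], dr=[[0,0,1],[0,0,1]])

```text
time_s: 9.2
ee_pos: [547.6, -208.7, 97.5]
tcp_rot: [[0.589, 0.808, -0.0], [0.808, -0.589, -0.0], [-0.0, -0.0, -1.0]]
force: [-1.3, 0.5, 1.8]
grip_width: 49.6
grasp_force: 21.4
```

```bash
python3 o.py
```

```text
9.2 [ 547.6 -208.7   97.5] yaw 53.95 F [-1.29  0.47  1.76] T [ 0.219  0.146 -0.065] j6 11.6 49.6 21.375297904014587
```

move_arm(claw=[56,56], delta_pos=[[0,0,0],[0,0,0]], dr=[[0,0,1],[0,0,1]])

```text
time_s: 9.4
ee_pos: [547.6, -208.6, 97.5]
tcp_rot: [[0.56, 0.829, -0.0], [0.829, -0.56, 0.0], [-0.0, -0.0, -1.0]]
force: [-1.3, 0.7, 1.5]
grip_width: 49.6
grasp_force: 21.4
```

```bash
python3 o.py
```

```text
9.4 [ 547.6 -208.6   97.5] yaw 55.95 F [-1.32  0.68  1.51] T [ 0.28   0.173 -0.017] j6 9.6 49.6 21.355764269828796
```

move_arm(claw=[56,56], delta_pos=[[-0.0001,0,0],[0,0,0]], dr=[[0,0,1],[0,0,1]])

```text
time_s: 9.6
ee_pos: [547.5, -208.6, 97.6]
tcp_rot: [[0.531, 0.848, -0.0], [0.848, -0.531, 0.0], [0.0, -0.0, -1.0]]
force: [-2.0, 1.6, 1.5]
grip_width: 49.4
grasp_force: 21.4
```

```bash
python3 o.py
```

```text
9.6 [ 547.5 -208.6   97.6] yaw 57.96 F [-2.04  1.61  1.54] T [ 0.279  0.209 -0.038] j6 7.6 49.4 21.373592019081116
```

move_arm(claw=[56,56], delta_pos=[[-0.0001,0.0001,0],[0,0,0]], dr=[[0,0,1],[0,0,1]])

```text
time_s: 9.8
ee_pos: [547.5, -208.6, 97.7]
tcp_rot: [[0.501, 0.866, 0.0], [0.866, -0.501, -0.0], [0.0, 0.0, -1.0]]
force: [-1.2, 1.7, 2.9]
grip_width: 48.8
grasp_force: 21.4
```

```bash
python3 o.py
```

```text
9.8 [ 547.5 -208.6   97.7] yaw 59.95 F [-1.21  1.67  2.88] T [0.303 0.202 0.019] j6 5.6 48.8 21.42912894487381
```

move_arm(claw=[56,56], delta_pos=[[0,0.0001,0],[0,0,0]], dr=[[0,0,1],[0,0,1]])

```text
time_s: 10.0
ee_pos: [547.5, -208.5, 97.7]
tcp_rot: [[0.47, 0.883, 0.0], [0.883, -0.47, -0.0], [-0.0, 0.0, -1.0]]
force: [-2.2, 0.2, 1.6]
grip_width: 49.6
grasp_force: 21.6
```

```bash
python3 o.py
```

```text
10.0 [ 547.5 -208.5   97.7] yaw 61.95 F [-2.21  0.16  1.64] T [ 0.206  0.213 -0.076] j6 3.6 49.6 21.604483723640442
```

move_arm(claw=[56,56], delta_pos=[[-0.0001,0,0],[0,0,0]], dr=[[0,0,1],[0,0,1]])

```text
time_s: 10.2
ee_pos: [547.4, -208.5, 97.8]
tcp_rot: [[0.439, 0.898, 0.0], [0.898, -0.439, -0.0], [0.0, 0.0, -1.0]]
force: [-1.4, 0.5, 2.4]
grip_width: 49.2
grasp_force: 21.7
```

```bash
python3 o.py
```

```text
10.2 [ 547.4 -208.5   97.8] yaw 63.95 F [-1.42  0.54  2.35] T [ 0.3    0.223 -0.094] j6 1.6 49.2 21.662153005599976
```

move_arm(claw=[56,56], delta_pos=[[-0.0001,0,0],[0,0,0]], dr=[[0,0,1],[0,0,1]])

```text
time_s: 10.4
ee_pos: [547.3, -208.4, 97.7]
tcp_rot: [[0.407, 0.913, 0.0], [0.913, -0.407, -0.0], [0.0, 0.0, -1.0]]
force: [-0.9, 1.6, 2.8]
grip_width: 49.2
grasp_force: 21.7
```

```bash
python3 o.py
```

```text
10.4 [ 547.3 -208.4   97.7] yaw 65.96 F [-0.88  1.58  2.75] T [ 0.262  0.161 -0.073] j6 -0.4 49.2 21.6952121257782
```

move_arm(claw=[56,56], delta_pos=[[0,0.0001,0],[0,0,0]], dr=[[0,0,1],[0,0,1]])

```text
time_s: 10.6
ee_pos: [547.3, -208.4, 97.7]
tcp_rot: [[0.375, 0.927, 0.0], [0.927, -0.375, -0.0], [-0.0, 0.0, -1.0]]
force: [-1.7, 0.8, 2.0]
grip_width: 49.2
grasp_force: 21.7
```

```bash
python3 o.py
```

```text
10.6 [ 547.3 -208.4   97.7] yaw 67.95 F [-1.73  0.75  2.03] T [ 0.256  0.168 -0.033] j6 -2.4 49.2 21.67913407087326
```

move_arm(claw=[56,56], delta_pos=[[-0.0001,0,0],[0,0,0]], dr=[[0,0,1],[0,0,1]])

```text
time_s: 10.8
ee_pos: [547.2, -208.4, 97.7]
tcp_rot: [[0.343, 0.939, 0.0], [0.939, -0.343, -0.0], [-0.0, 0.0, -1.0]]
force: [-1.7, 1.0, 3.3]
grip_width: 49.4
grasp_force: 21.7
```

```bash
python3 o.py
```

```text
10.8 [ 547.2 -208.4   97.7] yaw 69.95 F [-1.66  1.02  3.27] T [0.187 0.114 0.012] j6 -4.4 49.4 21.67474329471588
```

move_arm(claw=[56,56], delta_pos=[[-0.0001,0,0],[0,0,0]], dr=[[0,0,1],[0,0,1]])

```text
time_s: 11.0
ee_pos: [546.9, -208.4, 97.6]
tcp_rot: [[0.31, 0.951, -0.0], [0.951, -0.31, -0.0], [-0.0, -0.0, -1.0]]
force: [-2.4, 1.6, 3.4]
grip_width: 49.4
grasp_force: 21.9
```

```bash
python3 o.py
```

```text
11.0 [ 546.9 -208.4   97.6] yaw 71.94 F [-2.44  1.57  3.4 ] T [ 0.265  0.311 -0.106] j6 -6.4 49.4 21.854782104492188
```

move_arm(claw=[56,56], delta_pos=[[-0.0001,0.0001,0],[0,0,0]], dr=[[0,0,1],[0,0,0.5]])

```text
time_s: 11.2
ee_pos: [546.7, -208.4, 97.6]
tcp_rot: [[0.286, 0.958, -0.001], [0.958, -0.286, -0.0], [-0.0, -0.001, -1.0]]
force: [-3.0, 1.6, 4.7]
grip_width: 49.3
grasp_force: 22.0
```

```bash
python3 o.py
```

```text
11.2 [ 546.7 -208.4   97.6] yaw 73.41 F [-3.04  1.6   4.74] T [ 0.201  0.548 -0.238] j6 -7.9 49.3 21.987023949623108
```

move_arm(claw=[56,56], delta_pos=[[-0.0001,0.0001,0.0002],[0,0,0]], dr=[[0,0,0.4],[0,0,0]])

```text
time_s: 11.4
ee_pos: [546.6, -208.3, 97.6]
tcp_rot: [[0.28, 0.96, -0.0], [0.96, -0.28, -0.0], [-0.0, -0.0, -1.0]]
force: [-2.8, -0.1, 3.4]
grip_width: 49.3
grasp_force: 21.6
```

```bash
python3 o.py
```

```text
11.4 [ 546.6 -208.3   97.6] yaw 73.76 F [-2.83 -0.08  3.45] T [ 0.067  0.485 -0.356] j6 -8.2 49.3 21.601872146129608
```

The twist climbed to 0.36 N m (about 0.3 over running) and stays there while holding, so the stop is felt, about 67° round. I back off a touch and lift straight.

move_arm(claw=[56,56,56,56], delta_pos=[[-0.0001,0,0],[0,0,0.001],[0,0,0.001],[0,0,0.001]], dr=[[0,0,-1],[0,0,-0.5],[0,0,0],[0,0,0]])

```text
time_s: 11.8
ee_pos: [546.8, -208.2, 100.7]
tcp_rot: [[0.304, 0.953, 0.0], [0.953, -0.304, 0.0], [0.0, 0.0, -1.0]]
force: [-0.3, -0.0, -1.1]
grip_width: 49.2
grasp_force: 21.2
```

```bash
python3 o.py
```

```text
11.8 [ 546.8 -208.2  100.7] yaw 72.28 F [-0.31 -0.01 -1.1 ] T [ 0.045  0.158 -0.03 ] j6 -6.7 49.2 21.230559647083282
```

move_arm(claw=[56,56,56,56,56,56,56], delta_pos=[[0,0,0.005],[0,0,0.01],[0,0,0.015],[0,0,0.015],[0,0,0.02],[0,0,0.015],[0,0,0.005]], dr=[[0,0,0],[0,0,0],[0,0,0],[0,0,0],[0,0,0],[0,0,0],[0,0,0]])

```text
time_s: 12.5
ee_pos: [547.7, -208.6, 189.0]
tcp_rot: [[0.305, 0.952, 0.004], [0.952, -0.305, -0.002], [-0.001, 0.005, -1.0]]
force: [-0.3, -0.3, -0.7]
grip_width: 49.1
grasp_force: 21.3
```

```bash
python3 o.py; python3 - <<'E'
from h import *
s=dict(np.load('pics/s2.png.npz')); t=dict(np.load('pics/top1.png.npz'))
for c,(x0,x1,y0,y1) in((s,(365,435,190,240)),(t,(212,280,170,238))):
    hsv=cv2.cvtColor(c['image'],cv2.COLOR_RGB2HSV); m=np.zeros((400,640),np.uint8); m[y0:y1,x0:x1]=(hsv[y0:y1,x0:x1,1]<60)*255
    m=cv2.morphologyEx(m,cv2.MORPH_OPEN,np.ones((3,3)))
    k=max(cv2.findContours(m,0,1)[0],key=cv2.contourArea)
    # rim circle: cast contour to z=14, fit
    p=np.array([ray(c,u,v,14)[:2] for u,v in k[:,0]],np.float32); print(cv2.boundingRect(k),cv2.fitEllipse(p),cv2.minEnclosingCircle(p))
E
```

```text
12.5 [ 547.7 -208.6  189. ] yaw 72.27 F [-0.27 -0.33 -0.72] T [-0.027  0.056  0.005] j6 -6.7 49.1 21.28982037305832
(375, 198, 49, 30) ((515.5955200195312, 197.12570190429688), (126.81898498535156, 128.09849548339844), 93.16175079345703) ((515.2637939453125, 197.0697479248047), 65.72154998779297)
(222, 178, 49, 49) ((516.4661254882812, 197.1961669921875), (124.99478149414062, 126.94574737548828), 116.14907836914062) ((516.2330322265625, 197.42962646484375), 64.53803253173828)
```

Free and held. Both views give the dish centre as (516,197). I travel there.

move_arm(claw=[56,56,56,56,56,56,56,56,56,56,56,56], delta_pos=[[-0.002,0.01,0],[-0.002,0.025,0],[-0.003,0.035,0],[-0.003,0.04,0],[-0.003,0.04,0],[-0.003,0.04,0],[-0.003,0.04,0],[-0.003,0.04,0],[-0.003,0.04,0],[-0.003,0.04,0],[-0.002,0.03,0],[-0.002,0.015,0]], dr=[[0,0,0],[0,0,0],[0,0,0],[0,0,0],[0,0,0],[0,0,0],[0,0,0],[0,0,0],[0,0,0],[0,0,0],[0,0,0],[0,0,0]])

```text
time_s: 13.7
ee_pos: [513.4, 189.4, 184.6]
tcp_rot: [[0.302, 0.953, -0.002], [0.953, -0.302, -0.0], [-0.001, -0.002, -1.0]]
force: [-0.3, -0.3, -1.7]
grip_width: 49.2
grasp_force: 21.3
```

move_arm(claw=[56,56], delta_pos=[[0,0,0],[0,0,0]], dr=[[0,0,0],[0,0,0]])

```text
time_s: 13.9
ee_pos: [514.5, 186.3, 185.2]
tcp_rot: [[0.304, 0.953, -0.001], [0.953, -0.304, -0.001], [-0.001, -0.001, -1.0]]
force: [-0.1, -0.8, -1.6]
grip_width: 49.2
grasp_force: 21.3
```

```bash
python3 o.py
```

```text
13.9 [514.5 186.3 185.2] yaw 72.27 F [-0.1  -0.76 -1.56] T [0.022 0.042 0.013] j6 33.8 49.2 21.29348248243332
```

move_arm(claw=[56,56,56,56,56,56,56,56,56], delta_pos=[[0.0015,0.0124,0],[0,0,-0.02],[0,0,-0.035],[0,0,-0.035],[0,0,-0.035],[0,0,-0.025],[0,0,-0.015],[0,0,0],[0,0,0]], dr=[[0,0,0],[0,0,0],[0,0,0],[0,0,0],[0,0,0],[0,0,0],[0,0,0],[0,0,0],[0,0,0]])

```text
time_s: 14.8
ee_pos: [517.1, 199.3, 22.0]
tcp_rot: [[0.305, 0.952, 0.002], [0.952, -0.305, 0.0], [0.001, 0.001, -1.0]]
force: [0.9, -0.6, 0.6]
grip_width: 49.2
grasp_force: 21.3
```

```bash
python3 o.py; python3 - <<'E'
from h import *
s=shot('scene','s5.png'); t=shot('top','t5.png')
for c in(s,t):print(np.round(proj(c,(516,197,14)),1))
a=cv2.resize(s['image'][130:250,340:460,::-1],(400,400),interpolation=2); b=cv2.resize(t['image'][150:250,195:295,::-1],(400,400),interpolation=2)
cv2.imwrite('pics/c5.png',np.hstack([a,b]))
E
```

```text
14.8 [517.1 199.3  22. ] yaw 72.24 F [ 0.89 -0.6   0.55] T [-0.026 -0.034 -0.011] j6 35.0 49.2 21.32633686065674
[398.7 212. ]
[245.6 201.7]
```

View pics/c5.png

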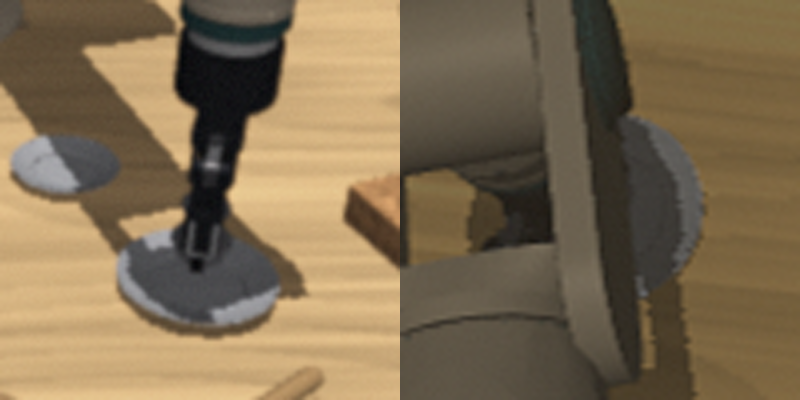

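The scene crop shows the dish centred at (198,280), with the cap upright over its middle and still above it. I lower gently.

move_arm(claw=[56,56,56,56,56,56], delta_pos=[[-0.001,-0.0005,-0.007],[0,0,-0.007],[0,0,-0.004],[0,0,-0.003],[0,0,0],[0,0,0]], dr=[[0,0,0],[0,0,0],[0,0,0],[0,0,0],[0,0,0],[0,0,0]])

```text
time_s: 15.5
ee_pos: [515.3, 198.7, -0.2]
tcp_rot: [[0.305, 0.952, 0.0], [0.952, -0.305, -0.0], [-0.0, 0.0, -1.0]]
force: [-0.6, -0.3, -1.7]
grip_width: 49.2
grasp_force: 21.3
```

```bash
python3 o.py
```

```text
15.5 [ 5.153e+02  1.987e+02 -2.000e-01] yaw 72.27 F [-0.55 -0.29 -1.7 ] T [-0.03   0.013 -0.028] j6 35.0 49.2 21.32013738155365
```

move_arm(claw=[56,56,56,56], delta_pos=[[0,0,-0.001],[0,0,-0.001],[0,0,-0.0005],[0,0,0]], dr=[[0,0,0],[0,0,0],[0,0,0],[0,0,0]])

```text
time_s: 15.9
ee_pos: [515.2, 198.7, -2.7]
tcp_rot: [[0.305, 0.952, -0.0], [0.952, -0.305, -0.0], [-0.0, 0.0, -1.0]]
force: [0.4, -0.6, -0.6]
grip_width: 49.0
grasp_force: 21.3
```

```bash
python3 o.py
```

```text
15.9 [515.2 198.7  -2.7] yaw 72.27 F [ 0.44 -0.57 -0.6 ] T [ 0.033 -0.019 -0.001] j6 35.0 49.0 21.318314373493195
```

move_arm(claw=[56,56,56], delta_pos=[[0,0,-0.0005],[0,0,-0.0005],[0,0,0]], dr=[[0,0,0],[0,0,0],[0,0,0]])

```text
time_s: 16.2
ee_pos: [515.2, 198.7, -3.8]
tcp_rot: [[0.305, 0.952, -0.0], [0.952, -0.305, -0.0], [-0.0, -0.0, -1.0]]
force: [0.2, -0.9, -0.6]
grip_width: 49.5
grasp_force: 21.3
```

```bash
python3 o.py
```

```text
16.2 [515.2 198.7  -3.8] yaw 72.27 F [ 0.19 -0.94 -0.62] T [-0.036  0.013  0.039] j6 35.0 49.5 21.317783296108246
```

move_arm(claw=[56,56,56], delta_pos=[[0,0,-0.0005],[0,0,-0.0005],[0,0,0]], dr=[[0,0,0],[0,0,0],[0,0,0]])

```text
time_s: 16.5
ee_pos: [515.4, 198.8, -3.9]
tcp_rot: [[0.305, 0.953, 0.0], [0.953, -0.305, 0.0], [0.0, 0.0, -1.0]]
force: [-2.4, -0.8, 4.5]
grip_width: 49.4
grasp_force: 23.1
```

```bash
python3 o.py
```

```text
16.5 [515.4 198.8  -3.9] yaw 72.27 F [-2.42 -0.81  4.51] T [-0.131  0.489  0.   ] j6 35.0 49.4 23.096976578235626
```

Contact at −3.9 with 5 N. I open gradually, following the pads' backward swing down so that the cap isn't dragged up.

move_arm(claw=[59,61,61], delta_pos=[[0,0,0],[0,0,-0.0002],[0,0,0]], dr=[[0,0,0],[0,0,0],[0,0,0]])

```text
time_s: 16.8
ee_pos: [515.6, 198.8, -4.6]
tcp_rot: [[0.305, 0.952, 0.001], [0.952, -0.305, 0.0], [0.0, 0.001, -1.0]]
force: [-0.1, -0.0, 2.6]
grip_width: 52.3
grasp_force: 8.0
```

```bash
python3 o.py
```

```text
16.8 [515.6 198.8  -4.6] yaw 72.27 F [-0.05 -0.01  2.65] T [-0.006  0.007 -0.037] j6 35.0 52.3 7.953933477401733
```

move_arm(claw=[63,65,67,67], delta_pos=[[0,0,-0.0003],[0,0,-0.0003],[0,0,-0.0003],[0,0,0]], dr=[[0,0,0],[0,0,0],[0,0,0],[0,0,0]])

```text
time_s: 17.2
ee_pos: [515.4, 198.7, -5.7]
tcp_rot: [[0.305, 0.952, 0.0], [0.952, -0.305, -0.0], [0.0, 0.0, -1.0]]
force: [-0.2, -0.1, 2.9]
grip_width: 57.4
grasp_force: 5.7
```

```bash
python3 o.py
```

```text
17.2 [515.4 198.7  -5.7] yaw 72.27 F [-0.16 -0.14  2.93] T [-0.007  0.048 -0.013] j6 35.0 57.4 5.684264749288559
```

Still lightly seated (+3 N). I finish opening.

move_arm(claw=[69,71,73,80,90,100,100], delta_pos=[[0,0,-0.0003],[0,0,-0.0002],[0,0,0],[0,0,0],[0,0,0],[0,0,0],[0,0,0]], dr=[[0,0,0],[0,0,0],[0,0,0],[0,0,0],[0,0,0],[0,0,0],[0,0,0]])

```text
time_s: 17.9
ee_pos: [515.2, 198.7, -6.3]
tcp_rot: [[0.305, 0.952, 0.0], [0.952, -0.305, -0.0], [-0.0, 0.0, -1.0]]
force: [-0.3, 0.0, 0.6]
grip_width: 85.8
grasp_force: 0.0
```

```bash
python3 o.py
```

```text
17.9 [515.2 198.7  -6.3] yaw 72.27 F [-0.28  0.03  0.56] T [-0.01  -0.034 -0.026] j6 35.0 85.8 0.0
```

move_arm(claw=[100,100,100,100,100,100,100,100,100], delta_pos=[[0,0,0.01],[0,0,0.02],[0,0,0.03],[0,0,0.04],[0,0,0.04],[0,0,0.04],[-0.04,0,0.02],[-0.04,0,0],[0,0,0]], dr=[[0,0,0],[0,0,0],[0,0,0],[0,0,0],[0,0,0],[0,0,0],[0,0,0],[0,0,0],[0,0,0]])

```text
time_s: 18.8
ee_pos: [432.3, 198.9, 195.0]
tcp_rot: [[0.303, 0.953, 0.001], [0.953, -0.303, 0.001], [0.001, 0.001, -1.0]]
force: [0.1, 0.3, -0.7]
grip_width: 85.8
grasp_force: 0.0
```

```bash
python3 o.py; python3 - <<'E'
from h import *
s=shot('scene','s6.png')
print(np.round(proj(s,(516,197,14)),1), np.round(proj(s,(516,197,57)),1))
a=cv2.resize(s['image'][140:250,330:460,::-1],(520,440),interpolation=2)
cv2.imwrite('pics/c6.png',a)
E
```

```text
18.8 [432.3 198.9 195. ] yaw 72.36 F [ 0.11  0.34 -0.71] T [ 0.047 -0.004 -0.041] j6 37.9 85.8 0.0
[398.7 212. ] [400.5 198.6]
```

View pics/c6.png

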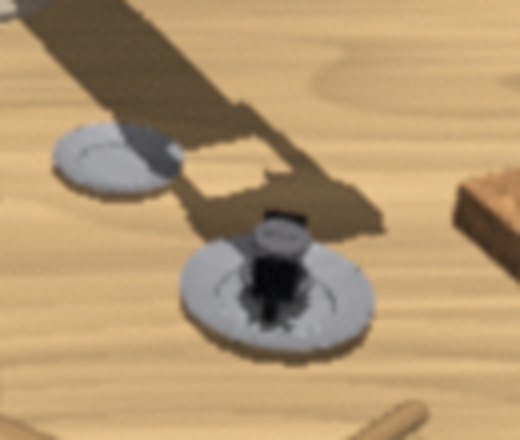

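The cap stands upright in the middle of the dish: its top is at (400,199), against (400.5,198.6) predicted, and the dish has not moved. I hand the job in.

```bash
python3 -c "
from bench import robot
print(robot.job_done())"
```

```text
the job is handed in; nothing more can be done
None
```

The job is handed in: I pinched the cap, turned it about 67° anticlockwise until I felt the stop, lifted it straight off, and set it upright in the middle of the large steel dish; it was still standing there in the last picture.

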